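# File a mould plate into the packed plate rack

## Robot

A 6-joint arm with a two-finger parallel gripper is mounted at the origin on a cart in front of the work surface, level with it; the furniture and walls round the work are solid. World frame = base frame: x ahead of the robot, y to its left, z up, the work surface at z = 0. Lengths are in mm, angles in rad, forces in N, time in s.
With the tool pointing down it reaches from about 425 to 1125 mm from the base axis. Payload 14.9 kg.
Tool frame: the origin (TCP) lies at the very end of the fingers, on their centre line; the grasp point (between the pads) lies 19 mm behind it (env.grip_depth is the distance from the TCP to the grasp point, in mm); x points along the fingers, z is the direction in which the jaws open and shut, and the axes are right-handed (so a half turn about x gives the same grasp; the last joint's range is limited). The gripper opens to 91 mm and grips with 3 to 60 N. Pads are 32 mm wide; open, the fingers measure 118 mm over their backs; the gripper's body (76 mm by 178 mm) begins 60 mm behind the grasp point.
Start: joints at [-0.033, 0.379, 1.734, -0, 1.028, -0.033], TCP at [700.013, -0.006, 213.932] pointing down, gripper open.
Joint ranges: [-2.77, 2.77], [-0.74, 2.19], [0, 2.66], [-1.06, 4.2], [0.31, 2.87], [-3.08, 3.08]. Speed limits (rad/s): [1.89, 1.89, 2.39, 3.14, 3.14, 3.14].

## Interface

Orientations are given as a 3x3 rotation matrix whose columns are the frame's x, y, z axes.
In Python, from cell import state, viewer, order, env gives the robot as it stands.
- The arm moves only by the tool move_arm, never from a script. Its argument "deltas" is a list of rows, each a list of 7 numbers: the opening, from -1 (shut) to 1 (fully open), then the shift along the tool's x, y, z in mm, then the turn, a rotation vector about the tool's x, y, z in rad. In form: [[gripper, x, y, z, wx, wy, wz], ...]. A call has exactly 5 rows; each row is the pose to reach, as a shift and turn from the pose commanded when the call began, along the tool's axes at that moment; what a row does not reach only later rows make up. A row lasts 1/10 s, in which the tool goes at most 50 mm and 8.59 degrees, less where a joint would pass 70% of its speed; a pose out of reach is approached as far as the arm can. A call with a gripper value outside its range is refused whole. The fingers move at their own pace and stop on an object; the grip force is fixed at half the most. Time passes only in rows, so rows that repeat a pose let the fingers close, or fill a call up. It gives the time, the measured TCP pose, the force and the opening at its end, in the units of the state.
- state(): the state, without advancing time (a new reading comes with each control period).
- viewer.snapshot(name): name is "scene" or "side" or "wrist"; returns the picture (400x640x3 uint8, red, green, blue); there is no depth.
- viewer.camera_info(name): a dict with "camera_matrix" (3x3 intrinsics, pixels), "camera_from_world" (4x4, takes a point from world to camera coordinates). Camera axes: x right, y down, z forward; pixel columns grow to the right and rows downward; lengths in mm; the calibration is good to about 2 mm. A picture is of the moment at which its call begins: read the wrist's pose just before it. camera_info takes no time and is no camera call; for the wrist camera it gives the pose at the moment of the call.
- order.close_job(): hands the job in, once; it reports no verdict.
Trained networks look in the newest picture that a camera, given by its name, has taken for a name from the list of things; names that differ only in an ending like _2 or _b are one class to them, and where a whole thing is asked for, a point or a joint stands for the part that bears it (a point fixed in the world has none). Each returns a list of dicts, best first, with "p" (0 to 1); they miss things now and then, are a little off and sometimes report something else, mostly with a low value. They report only what shows in the picture. A call takes as long as a camera call.
- viewer.spot_in(camera, target): "at" ([row, column] in pixels, amid what is visible of it).
The state is a dict: "time": time; "qpos": joint angles; "dq": joint speeds; "effort": joint torques, N m; "ee_pos": TCP position; "orientation": TCP orientation; "force": force on the tool from outside, world axes, zero at the start; "moment": the same for the moment, N m; "finger_gap": finger opening in mm.
Only numpy, scipy, OpenCV 4.12 (cv2) and the standard library are available. Lean on these libraries where they do the work, as an engineer would, in place of code of your own. Each camera call takes 0.05 s, during which the arm holds its last target.

## Task

Take the tall mould plate from its wooden stand and work its tapered edge into the packed row in the rack, directly beside the notched plate on the side towards the sprung follower, easing the neighbours apart without forcing (keep well below 30 N) or toppling them. It goes deeper than its neighbours: press it down with about 15 N until it is firmly bottomed on the hidden depth bar, let go, and leave the row upright; do not disturb the dish, tape roll and file lying around.

Things in the scene. Friction and masses are not known exactly. Their poses are not given: they have to be found in the camera images.
- tall_plate: the mould plate to file: aluminium, 50 wide (its x), 12 thick (its y), 110 mm high (its z), 0.17 to 0.29 kg, flat top, round cavity on its faces. Its lowest 14 mm taper evenly on both faces to a 3 mm wide bottom edge. Origin: centre of that edge. Starts upright in the wooden stand. Either face may look to the notched plate. When home, its top is 20 to 36 mm above the row's tops
- stand: wooden stand, 70 x 56 mm, 44 mm high, with a 14.6 mm wide slot along its x that holds the tall plate; slot floor 8 mm above the bench. Fixed. Origin: centre of its underside
- rack: dark steel rack, 101 (its x) by 140 mm (its y), fixed. Origin: centre of underside. Four plates stand face to face along y on two slick ledges 28 mm above it, pressed by the sprung follower from +y to the end wall at -y. Between the ledges is a 62 mm wide channel for the tall plate, bottomed by a steel depth bar set 8 to 24 mm above the origin: not measured, to be felt
- end_wall (a point): top middle of the inner face of the rack's fixed end wall, 56 mm above the ledges. Plates between this wall and a gap cannot yield, those on the follower's side can. So a plate wedged into a gap must itself shift about 6 mm along the rack's +y while its taper goes down, giving way to the sideways force; the plates beyond slide 12 mm
- follower (a joint): steel pressing plate in the rack, 64 mm high, sliding along the rack's y on springs: 0 at the start with four plates, about 0.012 m once a fifth is in (range 0 to 0.03). It presses the row towards the end wall with about 3 N at 0, 4 N at 0.012; wedging the plate in takes some 7 to 12 N downwards, sliding it on down 4 to 8 N
- notched_plate: the one with a notch, 24 mm wide and 12 mm deep, in the middle of its top edge; first, second or third from the end wall. Else like the others: aluminium plate of the row, 80 wide (its x), 12 thick (its y), 70 mm high, 0.2 kg; the top 8 mm are bevelled on both faces to a 6 mm wide top edge. Loose, standing on the rack's ledges. Origin: centre of underside; axes as the rack's
- plate_a: plain aluminium plate of the row, 80 wide (its x), 12 thick (its y), 70 mm high, 0.2 kg; the top 8 mm are bevelled on both faces to a 6 mm wide top edge. Loose, standing on the rack's ledges. Origin: centre of underside; axes as the rack's. One of the first three
- plate_b: plain aluminium plate of the row, 80 wide (its x), 12 thick (its y), 70 mm high, 0.2 kg; the top 8 mm are bevelled on both faces to a 6 mm wide top edge. Loose, standing on the rack's ledges. Origin: centre of underside; axes as the rack's. One of the first three
- plate_c: plain aluminium plate of the row, 80 wide (its x), 12 thick (its y), 70 mm high, 0.2 kg; the top 8 mm are bevelled on both faces to a 6 mm wide top edge. Loose, standing on the rack's ledges. Origin: centre of underside; axes as the rack's. Always next to the follower
- dish_pattern: violet wax dish, 109 mm across, 22 mm high, a bystander. Origin: centre of its underside
- tape_roll: roll of tape lying flat, 93 mm across, 24 mm high, a bystander. Origin: centre of its underside
- round_file: round file with a wooden handle, 220 mm long (its y), 20 mm thick, lying on the bench, a bystander. Origin: centre of its underside

How it is judged (in metres and radians):
On the way, in this order (a step that is already met when the one before it is completed fails the run):
1. the tall plate's edge is wedged at least 12 mm below the tops of the row, beside the notched plate on the follower's side (y of tall_plate in the frame of notched_plate between 0.004 and 0.016 m and z of tall_plate in the frame of rack below 0.086 m and x of tall_plate in the frame of rack between -0.01 and 0.01 m), for 0.1 s.
2. the tall plate is pressed home on the rack's depth bar with more than 6 N for 0.2 s (y of tall_plate in the frame of notched_plate between 0.01 and 0.0145 m and z of tall_plate in the frame of rack between 0.006 and 0.0255 m and x of tall_plate in the frame of rack between -0.006 and 0.006 m and y of tall_plate in the frame of rack between -0.046 and 0 m and contact force between tall_plate and rack above 6 N), for 0.2 s.
At the end, for the whole second after the job is handed in: The tall plate stands released and at rest in the channel (bottom edge below 25.5 mm over the rack's underside), upright and square (0.06 rad), beside the notched plate on the follower's side (centres 10 to 14.5 mm apart, 6 mm off the row's line at most); the others stand on the ledges, upright (y of tall_plate in the frame of notched_plate between 0.01 and 0.0145 m and z of tall_plate in the frame of rack between 0.006 and 0.0255 m and x of tall_plate in the frame of rack between -0.006 and 0.006 m and y of tall_plate in the frame of rack between -0.046 and 0 m and angle between tall_plate's own z axis and vertical below 0.06 rad and angle between the x axis of tall_plate and the x axis of rack, either way round below 0.06 rad and linear speed of each of tall_plate, notched_plate, plate_a, plate_b, plate_c below 0.01 m/s and angular speed of tall_plate below 0.1 rad/s and angle between each of notched_plate, plate_a, plate_b, plate_c's own z axis and vertical below 0.08 rad and z of each of notched_plate, plate_a, plate_b, plate_c in the frame of rack below 0.0305 m); the robot touches nothing.
It fails at once if a plate of the row is tipped by more than 20 degrees or lifted 15 mm out of the row (angle between any of notched_plate, plate_a, plate_b, plate_c's own z axis and vertical above 0.35 rad or z of any of notched_plate, plate_a, plate_b, plate_c in the frame of rack above 0.043 m).
It fails at once if the tall plate is forced against a plate of the row with more than 30 N (contact force between tall_plate and notched_plate above 30 N or contact force between tall_plate and plate_a above 30 N or contact force between tall_plate and plate_b above 30 N or contact force between tall_plate and plate_c above 30 N).
It fails at once if the tall plate is forced against the rack with more than 30 N (contact force between tall_plate and rack above 30 N).
It fails at once if the dish pattern, tape roll or round file is moved more than 20 mm (distance of any of dish_pattern, tape_roll, round_file from where it was at the start of the episode above 0.02 m).
It also fails if it takes over 72 s, if anything falls off the work surface, if the arm or the gripper's body presses on something with over 40 N, if the wrist force passes 120 N, or if a joint passes its speed limit or range.

## Working session

There is one attempt and no reset: what is moved stays moved. The work goes in short steps, Python scripts to look and compute and a tool call to move; the robot and the scene stay as the last step left them, time stands still between calls to the robot, and variables do not carry over. Pictures are saved under pics/ and viewed, and the job is handed in when it is done.

Besides the shell and the picture viewer there is one more tool, called after "Call:" in YAML: its name, and indented under it one key for each argument. move_arm: Moves the arm, as the interface text tells. Its arguments: {"type":"object","properties":{"deltas":{"type":"array","items":{"type":"array","items":{"type":"number"}}}},"required":["deltas"]}

```bash
mkdir -p pics; ls
cat > h.py <<'E'
import numpy as np, cv2
from cell import state, viewer, order, env
def snap(cam,fn):
    im=viewer.snapshot(cam); cv2.imwrite('pics/'+fn,cv2.cvtColor(im,cv2.COLOR_RGB2BGR)); return im
def P(cam):
    i=viewer.camera_info(cam); return np.array(i['camera_matrix']),np.array(i['camera_from_world'])
def proj(cam,X,i=None):
    K,T=i or P(cam); X=np.atleast_2d(X); c=X@T[:3,:3].T+T[:3,3]; u=c@K.T; return (u[:,:2]/u[:,2:])[:,::-1]
def ray(cam,rc,i=None):
    K,T=i or P(cam); d=np.linalg.inv(K)@[rc[1],rc[0],1]; R=T[:3,:3]; return -R.T@T[:3,3], R.T@d
def onz(cam,rc,z,i=None):
    o,d=ray(cam,rc,i); return o+d*(z-o[2])/d[2]
def tri(l):
    A=np.zeros((3,3));b=np.zeros(3)
    for o,d in l:
        d=d/np.linalg.norm(d);M=np.eye(3)-np.outer(d,d);A+=M;b+=M@o
    return np.linalg.solve(A,b)
E
python3 - <<'E'
from h import *
np.set_printoptions(precision=2,suppress=True)
for c in ['scene','side','wrist']:
    snap(c,c+'0.png'); i=P(c); print(c,i[0].tolist()); o,d=ray(c,(200,320),i); print(o,d)
    for n in ['tall_plate','stand','rack','notched_plate','plate_a','follower','dish_pattern','tape_roll','round_file']:
        r=viewer.spot_in(c,n); print(n,[(x['at'],round(x['p'],2)) for x in r[:4]])
print(state())
E
```

```text
pics
scene [[381.9525672636643, 0.0, 315.2542446524537], [0.0, 381.9525672636643, 192.44164735524296], [0.0, 0.0, 1.0]]
[ 100.75 -557.28  636.02] [ 0.53  0.61 -0.59]
tall_plate [([255.7, 361.5], 0.94)]
stand [([279.2, 361.3], 0.88)]
rack [([206.8, 269.9], 0.81), ([278.9, 357.7], 0.58)]
notched_plate [([198.0, 278.2], 0.7), ([178.2, 238.2], 0.3)]
plate_a [([192.1, 286.5], 0.74), ([192.6, 279.9], 0.67), ([192.2, 276.9], 0.63)]
follower [([202.0, 268.7], 0.68)]
dish_pattern [([278.0, 446.7], 0.76)]
tape_roll [([219.3, 355.6], 0.9), ([193.3, 289.0], 0.43), ([197.1, 279.2], 0.36)]
round_file [([182.9, 243.4], 0.53)]
side [[452.7134620492373, 0.0, 316.4401229163982], [0.0, 452.7134620492373, 203.76658755584893], [0.0, 0.0, 1.0]]
[ 448.08 1017.89  805.13] [ 0.13 -0.81 -0.57]
tall_plate [([174.0, 349.7], 0.62)]
stand [([191.1, 346.7], 0.65)]
rack [([253.8, 331.2], 0.91)]
notched_plate [([225.5, 341.9], 0.5), ([167.0, 315.2], 0.46), ([256.4, 333.4], 0.3)]
plate_a [([223.4, 335.6], 0.56), ([216.2, 332.7], 0.55), ([232.8, 333.5], 0.42)]
follower [([242.5, 335.4], 0.59)]
dish_pattern [([168.6, 3
[... 398 characters left out ...]
e [([77.7, 151.4], 0.59), ([89.5, 156.3], 0.25)]
plate_a [([108.8, 163.0], 0.88), ([62.0, 148.4], 0.71), ([88.5, 158.3], 0.67)]
follower [([48.8, 140.2], 0.92), ([77.5, 149.0], 0.19)]
dish_pattern []
tape_roll [([208.0, 305.6], 0.84), ([76.3, 150.5], 0.55)]
round_file []
{'time': 1.5, 'qpos': array([-0.03,  0.38,  1.73,  0.  ,  1.03, -0.03]), 'dq': array([ 0.,  0.,  0.,  0.,  0., -0.]), 'effort': array([ -0.  , -76.37, -43.47,   0.07,   0.04,   0.  ]), 'ee_pos': array([700.01,   0.01, 213.95]), 'orientation': array([[ 0., -0.,  1.],
       [ 0.,  1.,  0.],
       [-1.,  0.,  0.]]), 'force': array([-0.92,  0.33, -0.76]), 'moment': array([-0.01, -0.01, -0.05]), 'finger_gap': 91.07235143972495}
```

View pics/scene0.png

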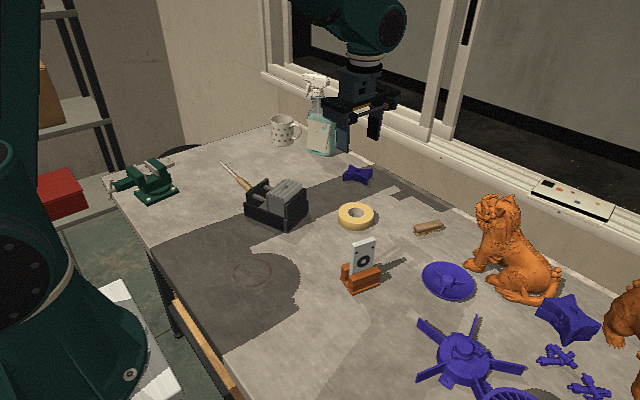

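View pics/side0.png

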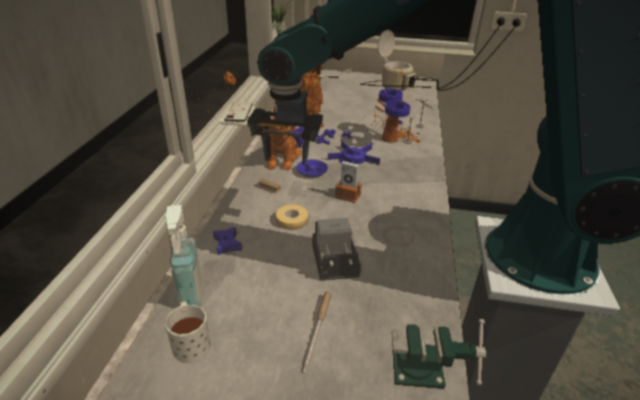

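View pics/wrist0.png

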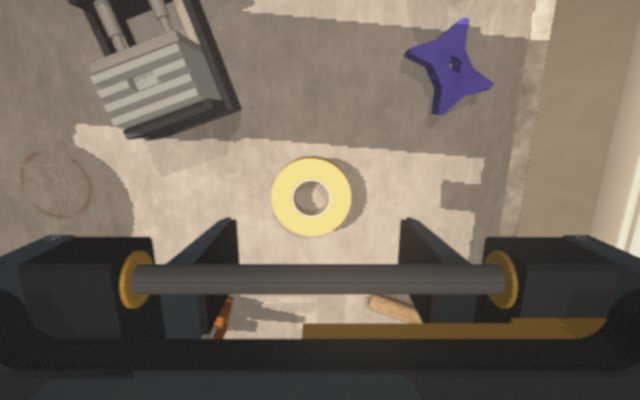

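```bash
python3 - <<'E'
from h import *
np.set_printoptions(precision=1,suppress=True)
s,d,w=P('scene'),P('side'),P('wrist')
print('tall',tri([ray('',(255.7,361.5),s),ray('',(174,349.7),d)]))
print('stand',tri([ray('',(279,361),s),ray('',(191,347),d)]))
print('rack',tri([ray('',(207,270),s),ray('',(253.8,331),d)]))
print('notch',tri([ray('',(198,278),s),ray('',(77.7,151.4),w)]))
print('tape',tri([ray('',(219,355.6),s),ray('',(208,306),w)]))
print('file',onz('',(323,316),10,d), onz('',(295,327),10,d), onz('',(370,305),5,d))
print('dish',onz('',(278,447),10,s))
for rc in [(35,175),(105,125),(72,92),(100,218)]: print(onz('',rc,98,w))
E
python3 - <<'E'
import cv2
a=cv2.imread('pics/wrist0.png')[0:145,60:260]
cv2.imwrite('pics/w0c.png',cv2.resize(a,None,fx=4,fy=4,interpolation=cv2.INTER_CUBIC))
a=cv2.imread('pics/scene0.png')[140:310,210:400]
cv2.imwrite('pics/s0c.png',cv2.resize(a,None,fx=3.5,fy=3.5,interpolation=cv2.INTER_CUBIC))
E
```

```text
tall [ 542.8 -183.    80.4]
stand [ 546.4 -187.2   13.2]
rack [541.3 138.8  24.1]
notch [540.3 108.4  63.1]
tape [682.9 -33.9  12.8]
file [550.9 352.3  10. ] [540.2 264.1  10. ] [552.1 470.9   5. ]
dish [ 694.2 -301.8   10. ]
[583.  135.4  98. ]
[533.9  80.7  98. ]
[510.4 107.2  98. ]
[613.9  84.9  98. ]
```

View pics/w0c.png

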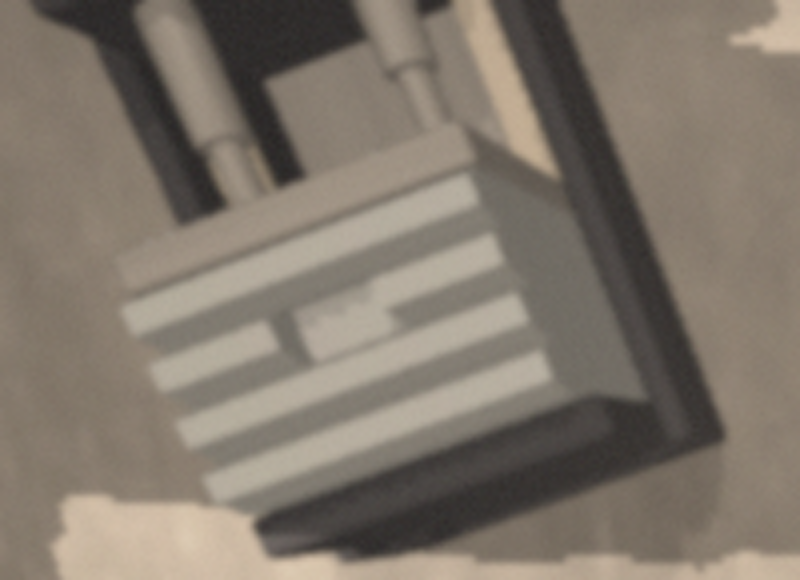

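View pics/s0c.png

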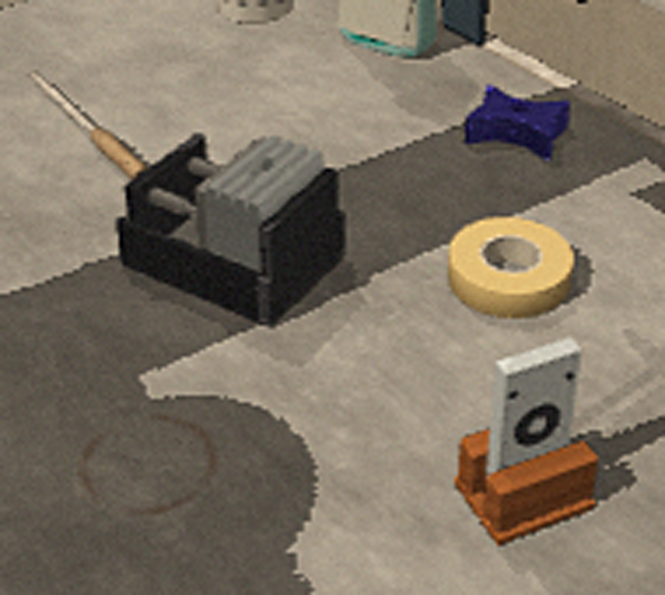

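Call:
move_arm:
  deltas:
    - [1,0,-50,-30,0,0,0]
    - [1,0,-98,-60,0,0,0]
    - [1,0,-146,-90,0,0,0]
    - [1,0,-194,-120,0,0,0]
    - [1,0,-240,-150,0,0,0]

```text
time: 2.0
ee_pos: [566.7, -213.7, 214.1]
orientation: [[0.0, -0.0, 1.0], [-0.0, 1.0, 0.0], [-1.0, -0.0, 0.0]]
force: [0.4, 0.1, 0.2]
finger_gap: 91.6
```

Run:
```python
from h import *
np.set_printoptions(precision=2,suppress=True)
snap('wrist','w1.png'); i=P('wrist'); np.savez('w1.npz',K=i[0],T=i[1]); print(state()['time'],state()['ee_pos'],state()['dq'],[(x['at'],round(x['p'],2)) for x in viewer.spot_in('wrist','tall_plate')])
a=cv2.imread('pics/w1.png'); cv2.imwrite('pics/w1c.png',cv2.resize(a[0:270,120:520],None,fx=2,fy=2,interpolation=cv2.INTER_CUBIC))
```

```text
2.05 [ 563.54 -218.08  213.91] [ 0.09  0.02 -0.03  0.01  0.01  0.14] [([163.4, 295.0], 0.77)]
```

View pics/w1c.png

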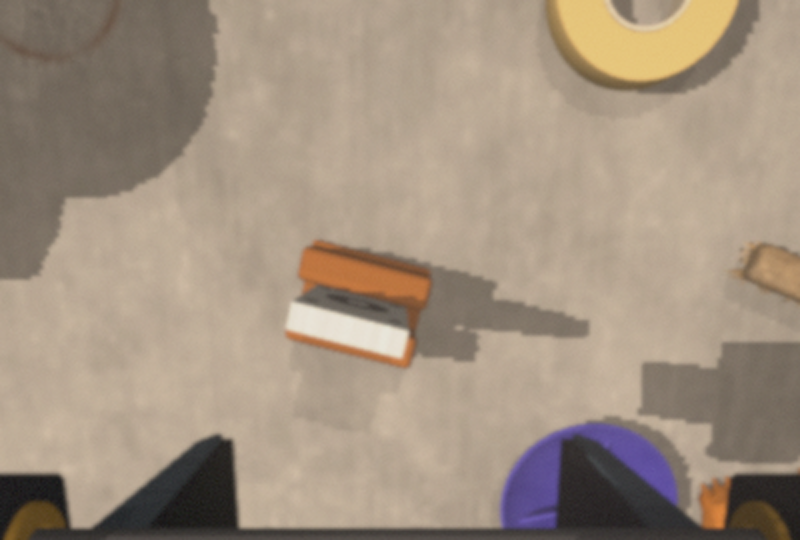

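Run:
```python
from h import *
np.set_printoptions(precision=2,suppress=True)
f=np.load('w1.npz'); i=(f['K'],f['T'])
c=[onz('',(r/2,120+u/2),118,i) for u,r in [(294,304),(410,329),(404,359),(287,334)]]
print(np.array(c),np.mean(c,0)); 
for a,b in [(0,1),(3,2),(0,3)]:
    d=c[b]-c[a]; print(np.linalg.norm(d),np.degrees(np.arctan2(d[1],d[0])))
print(state()['qpos'],state()['ee_pos'])
```

```text
[[ 520.69 -175.12  118.  ]
 [ 568.64 -185.52  118.  ]
 [ 566.17 -198.24  118.  ]
 [ 517.24 -187.59  118.  ]] [ 543.18 -186.62  118.  ]
49.069214273858506 -12.239055461458241
50.073371818850795 -12.280787313226954
12.94121410350704 -105.45150262921317
[-0.4   0.23  1.93 -0.    0.98 -0.4 ] [ 565.3  -215.86  214.02]
```

Call:
move_arm:
  deltas:
    - [1,0,10,-8,-0.149,0,0]
    - [1,0,20,-16,-0.298,0,0]
    - [1,0,29,-22,-0.447,0,0]
    - [1,0,29,-22,-0.596,0,0]
    - [1,0,29,-22,-0.745,0,0]

```text
time: 2.6
ee_pos: [546.1, -182.5, 214.1]
orientation: [[0.0, -0.683, 0.731], [-0.0, 0.731, 0.683], [-1.0, -0.0, 0.0]]
force: [1.2, -0.0, 0.2]
finger_gap: 91.4
```

Call:
move_arm:
  deltas:
    - [1,0,0,0,-0.149,0,0]
    - [1,0,0,0,-0.298,0,0]
    - [1,0,0,0,-0.447,0,0]
    - [1,0,0,0,-0.612,0,0]
    - [1,0,0,0,-0.612,0,0]

```text
time: 3.1
ee_pos: [546.2, -182.8, 214.0]
orientation: [[0.0, -0.978, 0.209], [0.0, 0.209, 0.978], [-1.0, -0.0, 0.0]]
force: [0.2, -0.0, -0.4]
finger_gap: 91.3
```

Run:
```python
from h import *
np.set_printoptions(precision=3,suppress=True)
print(state())
snap('wrist','w2.png'); i=P('wrist'); np.savez('w2.npz',K=i[0],T=i[1]); 
a=cv2.imread('pics/w2.png'); cv2.imwrite('pics/w2c.png',cv2.resize(a[100:300,220:420],None,fx=3,fy=3,interpolation=cv2.INTER_CUBIC))
```

```text
{'time': 3.1, 'qpos': array([-0.363,  0.186,  1.988,  0.   ,  0.967, -1.724]), 'dq': array([-0.002, -0.   ,  0.   ,  0.   ,  0.   ,  0.012]), 'effort': array([ -0.092, -57.917, -41.486,  -0.059,   0.069,  -2.283]), 'ee_pos': array([ 546.191, -182.803,  214.012]), 'orientation': array([[ 0.   , -0.978,  0.209],
       [ 0.   ,  0.209,  0.978],
       [-1.   , -0.   ,  0.   ]]), 'force': array([ 0.194, -0.011, -0.355]), 'moment': array([ 0.142, -0.048,  0.013]), 'finger_gap': 91.33655356797362}
```

View pics/w2.png

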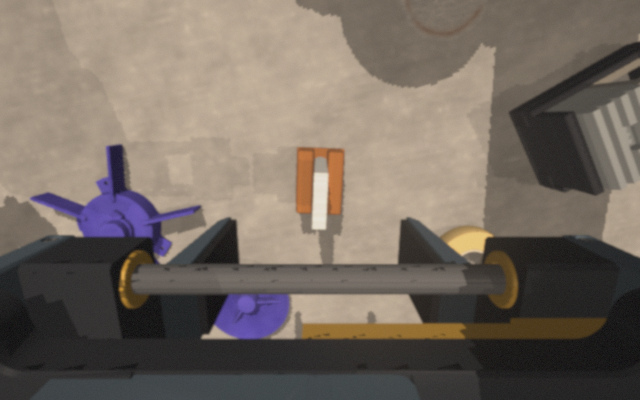

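View pics/w2c.png

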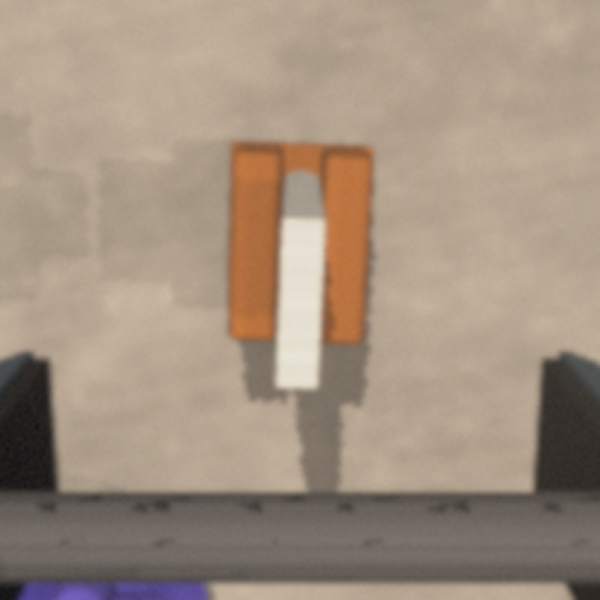

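Run:
```python
from h import *
np.set_printoptions(precision=2,suppress=True)
f=np.load('w2.npz'); i=(f['K'],f['T']); f=np.load('w1.npz'); j=(f['K'],f['T'])
px=[(279.5,218),(325,218),(319.5,388),(275,388)]
c=np.array([onz('',(100+r/3,220+u/3),118,i) for u,r in px])
print(c,c.mean(0))
for a,b in [(3,0),(2,1),(0,1),(3,2)]:
    d=c[b]-c[a]; print(np.linalg.norm(d),np.degrees(np.arctan2(d[1],d[0])))
m=np.mean(px,0); m=(100+m[1]/3,220+m[0]/3)
print(m,'tri',tri([ray('',m,i),ray('',(331.5/2,120+348.75/2),j)]))
S=np.array([onz('',(100+r/3,220+u/3),44,i) for u,r in [(232,145),(372,150),(364,341),(231,338)]]);print(S,S.mean(0))
s=state();R=s['orientation'];print('tool offset',R.T@(c.mean(0)-s['ee_pos']),s['ee_pos'])
```

```text
[[ 519.82 -181.16  118.  ]
 [ 522.53 -168.72  118.  ]
 [ 571.53 -180.59  118.  ]
 [ 568.75 -193.34  118.  ]] [ 545.66 -180.95  118.  ]
50.425884525540695 166.02141242156193
50.41839679557122 166.377020699822
12.734944402199568 77.74376933428731
13.04797885238855 77.73959657008665
(np.float64(201.0), np.float64(319.9166666666667)) tri [ 543.19 -182.62  128.29]
[[ 503.32 -195.67   44.  ]
 [ 515.45 -148.04   44.  ]
 [ 583.64 -164.41   44.  ]
 [ 572.08 -212.18   44.  ]] [ 543.63 -180.07   44.  ]
tool offset [96.    0.89  1.76] [ 546.14 -182.86  214.  ]
```

Call:
move_arm:
  deltas:
    - [1,30,0.9,1.8,0.024,0,0]
    - [1,60,0.9,1.8,0.024,0,0]
    - [1,85,0.9,1.8,0.024,0,0]
    - [1,105,0.9,1.8,0.024,0,0]
    - [1,112,0.9,1.8,0.024,0,0]

```text
time: 3.65
ee_pos: [544.5, -180.7, 100.1]
orientation: [[-0.002, -0.971, 0.239], [0.001, 0.239, 0.971], [-1.0, 0.003, 0.0]]
force: [-0.1, -0.1, 0.1]
finger_gap: 91.5
```

Call:
move_arm:
  deltas:
    - [0.2,0,0,0,0,0,0]
    - [-0.3,0,0,0,0,0,0]
    - [-0.7,0,0,0,0,0,0]
    - [-1,0,0,0,0,0,0]
    - [-1,0,0,0,0,0,0]

```text
time: 4.15
ee_pos: [545.7, -181.4, 102.5]
orientation: [[0.001, -0.972, 0.236], [-0.0, 0.236, 0.972], [-1.0, -0.001, -0.0]]
force: [-0.4, -0.7, -0.3]
finger_gap: 54.3
```

Run:
```python
from h import *
np.set_printoptions(precision=3,suppress=True)
print(state())
snap('wrist','w3.png'); snap('scene','s3.png')
a=cv2.imread('pics/w3.png'); b=cv2.imread('pics/s3.png')
a=cv2.resize(a[100:300,220:420],None,fx=2,fy=2,interpolation=cv2.INTER_CUBIC)
b=cv2.resize(b[180:310,300:430],(400,400),interpolation=cv2.INTER_CUBIC)
cv2.imwrite('pics/c3.png',np.hstack([a,b]))
```

```text
{'time': 4.15, 'qpos': array([-0.361,  0.346,  2.032,  0.   ,  0.762, -1.694]), 'dq': array([-0.   ,  0.006,  0.003, -0.   , -0.001, -0.001]), 'effort': array([  0.015, -64.189, -34.021,  -0.031,   0.074,   0.009]), 'ee_pos': array([ 545.672, -181.385,  102.548]), 'orientation': array([[ 0.001, -0.972,  0.236],
       [-0.   ,  0.236,  0.972],
       [-1.   , -0.001, -0.   ]]), 'force': array([-0.378, -0.66 , -0.257]), 'moment': array([ 0.095, -0.059,  0.032]), 'finger_gap': 54.256047236068255}
```

View pics/c3.png

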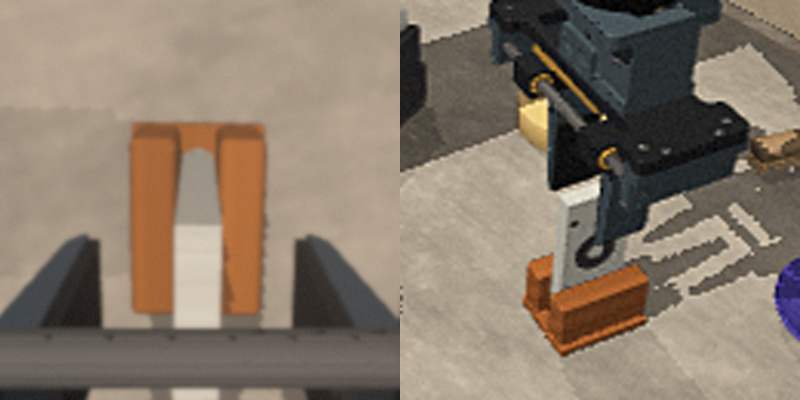

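Call:
move_arm:
  deltas:
    - [-1,0,0,0,0,0,0]
    - [-1,0,0,0,0,0,0]
    - [-1,0,0,0,0,0,0]
    - [-1,0,0,0,0,0,0]
    - [-1,0,0,0,0,0,0]

```text
time: 4.75
ee_pos: [545.4, -181.2, 101.9]
orientation: [[-0.0, -0.972, 0.236], [0.0, 0.236, 0.972], [-1.0, 0.0, 0.0]]
force: [0.4, -0.5, 0.8]
finger_gap: 11.8
```

Call:
move_arm:
  deltas:
    - [-1,0,0,0,0,0,0]
    - [-1,0,0,0,0,0,0]
    - [-1,-1,0,0,0,0,0]
    - [-1,-3,0,0,0,0,0]
    - [-1,-6,0,0,0,0,0]

```text
time: 5.25
ee_pos: [545.2, -181.2, 107.9]
orientation: [[-0.0, -0.972, 0.236], [0.0, 0.236, 0.972], [-1.0, 0.0, 0.0]]
force: [-0.5, 0.4, -1.9]
finger_gap: 12.0
```

Run:
```python
from h import *
np.set_printoptions(precision=3,suppress=True)
s=state();print({k:s[k] for k in ['time','ee_pos','force','moment','finger_gap']})
snap('wrist','w4.png'); snap('scene','s4.png')
a=cv2.imread('pics/w4.png'); b=cv2.imread('pics/s4.png')
a=cv2.resize(a[100:300,220:420],None,fx=2,fy=2,interpolation=cv2.INTER_CUBIC)
b=cv2.resize(b[180:310,300:430],(400,400),interpolation=cv2.INTER_CUBIC)
cv2.imwrite('pics/c4.png',np.hstack([a,b]))
```

```text
{'time': 5.25, 'ee_pos': array([ 545.209, -181.201,  107.941]), 'force': array([-0.524,  0.373, -1.876]), 'moment': array([ 0.145, -0.04 , -0.001]), 'finger_gap': 11.971317313740975}
```

View pics/c4.png

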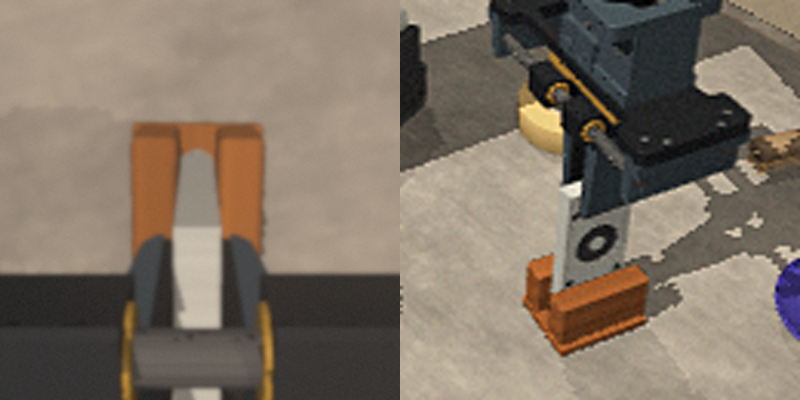

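Call:
move_arm:
  deltas:
    - [-1,-20,0,0,0,0,0]
    - [-1,-50,0,0,0,0,0]
    - [-1,-80,0,0,0,0,0]
    - [-1,-107,0,0,0,0,0]
    - [-1,-112,0,0,0,0,0]

```text
time: 5.85
ee_pos: [546.8, -181.8, 223.0]
orientation: [[0.004, -0.972, 0.236], [-0.002, 0.236, 0.972], [-1.0, -0.005, -0.001]]
force: [-0.0, 0.6, -2.2]
finger_gap: 11.7
```

Run:
```python
import cv2
a=cv2.imread('pics/wrist0.png')[20:135,80:200]
a=cv2.resize(a,(720,690)[:2] if 0 else None,fx=5,fy=5,interpolation=cv2.INTER_CUBIC)
for k in range(0,a.shape[1],100): cv2.line(a,(k,0),(k,6),(0,0,255),1)
for k in range(0,a.shape[0],100): cv2.line(a,(0,k),(6,k),(0,0,255),1)
cv2.imwrite('pics/w0d.png',a)
```

```text
(no output)
```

View pics/w0d.png

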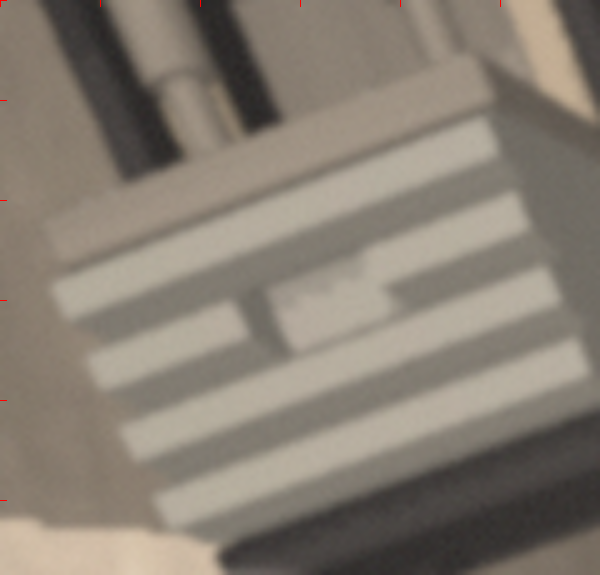

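Run:
```python
from h import *
np.set_printoptions(precision=2,suppress=True)
K=P('wrist')[0]
# pose of wrist cam at start: rel. to tool from present
s=state();T=P('wrist')[1];R=s['orientation'];A=np.eye(4);A[:3,:3]=R;A[:3,3]=s['ee_pos'];C=T@A
np.save('C.npy',C)
B=np.eye(4);B[:3,:3]=np.array([[0,0,1],[0,1,0],[-1,0,0]]);B[:3,3]=[700.01,0.01,213.95]
i=(K,C@np.linalg.inv(B))
mids=[]
for n,l,r in [('c',(60,303),(492,135)),('n',(95,372),(521,212)),('2',(130,442),(553,285)),('1',(165,510),(583,358))]:
    a,b=[onz('',(20+p[1]/5,80+p[0]/5),98,i) for p in (l,r)]
    d=b-a;m=(a+b)/2;mids.append(m);print(n,m,np.linalg.norm(d),np.degrees(np.arctan2(d[1],d[0])))
mids=np.array(mids);print(np.linalg.norm(np.diff(mids,axis=0),axis=1))
d=mids[0]-mids[3];print('y dir',np.degrees(np.arctan2(-d[0],d[1])),'gap',(mids[0]+mids[1])/2)
print(s['ee_pos'],s['qpos'],s['time'])
```

```text
c [547.89 113.74  98.  ] 79.7986575052405 19.014323978166924
n [551.63 102.37  98.  ] 79.14331487317894 18.645198884635796
2 [555.73  90.97  98.  ] 79.29218856849728 18.65651805825036
1 [559.77  79.5   98.  ] 78.96389838495627 18.523915451178297
[11.98 12.11 12.17]
y dir 19.139416684030124 gap [549.76 108.06  98.  ]
[ 546.79 -181.79  223.01] [-0.36  0.17  1.99  0.    0.98 -1.69] 5.85
```

Call:
move_arm:
  deltas:
    - [-1,0,4,18,-0.06,0,0]
    - [-1,0,12,54,-0.15,0,0]
    - [-1,0,20,90,-0.24,0,0]
    - [-1,0,29,130,-0.33,0,0]
    - [-1,0,38,168,-0.42,0,0]

```text
time: 6.35
ee_pos: [547.4, -7.5, 218.8]
orientation: [[-0.001, -0.983, -0.185], [0.0, -0.185, 0.983], [-1.0, 0.001, 0.0]]
force: [0.6, -0.1, -2.3]
finger_gap: 11.7
```

Run:
```python
from h import *
np.set_printoptions(precision=3,suppress=True)
s=state();R=s['orientation'];print(s['ee_pos'],R,s['dq'])
print(R.T@(np.array([549.8,108.1,223])-s['ee_pos']), np.degrees(np.arctan2(R[0,2],R[1,2])))
```

```text
[547.356  -7.506 218.8  ] [[-0.001 -0.983 -0.185]
 [ 0.    -0.185  0.983]
 [-1.     0.001  0.   ]] [ 0.71  -0.026  0.027  0.    -0.006 -0.192]
[ -4.191 -23.73  113.172] -10.633381850215022
```

Call:
move_arm:
  deltas:
    - [-1,0,-7,38,-0.05,0,0]
    - [-1,0,-15,75,-0.1,0,0]
    - [-1,0,-21,105,-0.146,0,0]
    - [-1,0,-22.9,114.7,-0.146,0,0]
    - [-1,0,-22.9,114.7,-0.146,0,0]

```text
time: 6.85
ee_pos: [549.3, 108.7, 219.0]
orientation: [[-0.001, -0.946, -0.323], [-0.0, -0.323, 0.946], [-1.0, 0.001, 0.0]]
force: [0.3, -0.0, -2.5]
finger_gap: 11.8
```

Run:
```python
from h import *
np.set_printoptions(precision=3,suppress=True)
s=state();R=s['orientation'];print(s['time'],s['ee_pos'],s['force'],s['moment'],np.degrees(np.arctan2(-R[0,2],R[1,2])))
a=snap('wrist','w5.png'); i=P('wrist'); np.savez('w5.npz',K=i[0],T=i[1])
a=cv2.imread('pics/w5.png'); cv2.imwrite('pics/w5c.png',cv2.resize(a[60:260,220:420],None,fx=3,fy=3,interpolation=cv2.INTER_CUBIC))
```

```text
6.85 [549.289 108.697 218.967] [ 0.288 -0.047 -2.46 ] [ 0.122 -0.036  0.01 ] 18.863274547854868
```

View pics/w5.png

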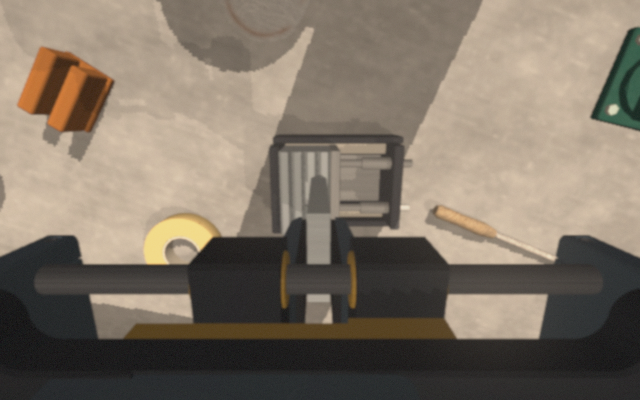

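View pics/w5c.png

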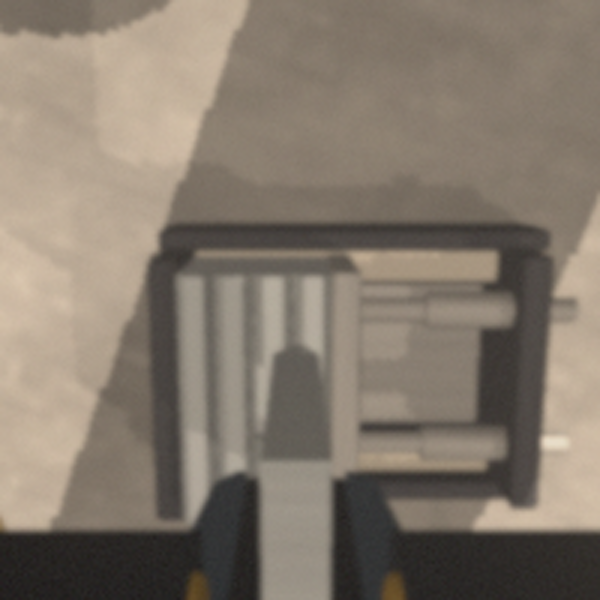

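Run:
```python
from h import *
np.set_printoptions(precision=1,suppress=True,linewidth=200)
a=cv2.imread('pics/w5.png')
g=a[:,:,1].astype(float)
print(np.arange(278,340))
for r0,r1 in [(152,158),(158,165),(166,172)]: print(r0,g[r0:r1,278:340].mean(0))
c=cv2.resize(a[140:215,270:345],None,fx=8,fy=8,interpolation=cv2.INTER_CUBIC)
for k in range(0,600,80): cv2.line(c,(k,0),(k,6),(0,0,255),1)
cv2.imwrite('pics/w5d.png',c)
```

```text
[278 279 280 281 282 283 284 285 286 287 288 289 290 291 292 293 294 295 296 297 298 299 300 301 302 303 304 305 306 307 308 309 310 311 312 313 314 315 316 317 318 319 320 321 322 323 324 325 326
 327 328 329 330 331 332 333 334 335 336 337 338 339]
152 [ 98.3 119.2 133.3 142.  146.7 148.  147.5 147.3 142.5 128.5 110.2 100.3 102.  111.7 122.5 130.8 138.5 144.7 146.7 147.7 148.5 146.5 136.8 120.3 111.3 110.7 115.8 123.7 131.8 145.5 160.3 165.2 167.3
 167.  165.2 157.3 141.  122.3 115.7 118.2 126.3 129.5 138.2 151.8 162.  165.5 166.  165.8 161.2 146.2 125.  114.8 118.7 128.5 139.  145.5 145.8 145.5 142.8 141.2 139.5 134.2]
158 [ 91.4 114.  131.6 142.6 148.9 151.3 151.3 150.6 146.6 133.6 112.1  99.7 101.6 111.1 121.4 132.1 141.  148.4 150.4 150.7 150.4 147.4 137.3 120.9 110.  109.1 114.  122.3 132.4 148.9 163.7 170.1 171.7
 171.6 169.3 160.9 144.4 124.1 114.1 114.9 121.9 129.7 140.7 156.1 166.9 170.  171.4 170.3 164.9 149.4 127.3 117.3 121.7 132.4 143.  146.3 146.1 146.6 144.1 142.6 140.  132.4]
166 [ 84.8 107.7 127.8 140.7 148.2 150.7 151.  149.8 146.3 135.  115.7 102.7 101.2 109.  120.  129.2 139.  147.  149.5 150.5 150.2 146.8 137.7 120.8 110.2 111.3 116.  124.  133.7 145.3 160.3 167.8 170.5
 170.7 168.7 160.7 144.  124.2 114.  115.2 120.7 129.2 141.  155.3 166.3 169.8 170.5 169.8 164.7 149.8 127.2 119.2 124.8 134.8 144.3 146.5 147.7 146.2 144.2 143.2 140.  133.5]
```

View pics/w5d.png

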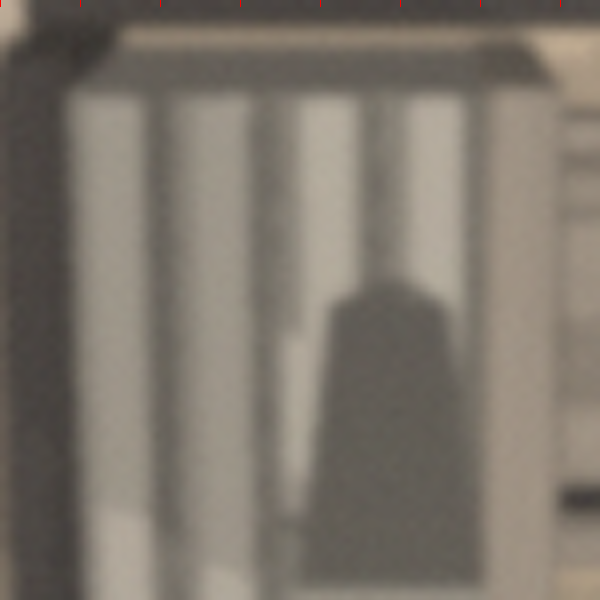

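Run:
```python
from h import *
np.set_printoptions(precision=2,suppress=True)
s=state();R=s['orientation'];p=s['ee_pos'];f=np.load('w5.npz');i=(f['K'],f['T'])
t=lambda rc,z:R.T@(onz('',rc,z,i)-p)
print('time',s['time'],p)
print('groove',t((160,317.45),98),t((170,317.45),98))
print('row end near cam',t((151.3,317.45),98),'minus 40')
print('edge',t((175.5,318.1),125),'face bottom corner (expect y 25)')
print('body top',t((212.5,318.5),235))
```

```text
time 6.9 [549.38 107.77 219.13]
groove [121.16  33.15  -0.05] [121.15  23.97  -0.05]
row end near cam [121.17  41.02  -0.05] minus 40
edge [94.15 23.8   0.52] face bottom corner (expect y 25)
body top [-15.85  25.     0.64]
```

Call:
move_arm:
  deltas:
    - [-1,8,1,-0.2,0,0,0]
    - [-1,16,1,-0.2,0,0,0]
    - [-1,22,1,-0.2,0,0,0]
    - [-1,25,1,-0.2,0,0,0]
    - [-1,25,1,-0.2,0,0,0]

```text
time: 7.4
ee_pos: [548.6, 107.1, 194.3]
orientation: [[-0.001, -0.947, -0.322], [-0.0, -0.322, 0.947], [-1.0, 0.001, 0.0]]
force: [-0.1, 0.0, -1.9]
finger_gap: 11.7
```

Run:
```python
from h import *
np.set_printoptions(precision=3,suppress=True)
s=state();R=s['orientation'];print(s['time'],s['ee_pos'],s['force'],s['moment'],np.degrees(np.arctan2(-R[0,2],R[1,2])),R[2])
a=snap('wrist','w6.png'); i=P('wrist'); np.savez('w6.npz',K=i[0],T=i[1])
a=cv2.imread('pics/w6.png')
g=a[:,:,1].astype(float)
print(np.arange(300,340))
for r0,r1 in [(156,161),(161,165),(165,169)]: print(r0,np.round(g[r0:r1,300:340].mean(0)))
c=cv2.resize(a[140:215,270:345],None,fx=8,fy=8,interpolation=cv2.INTER_CUBIC)
for k in range(0,600,80): cv2.line(c,(k,0),(k,6),(0,0,255),1)
cv2.imwrite('pics/w6d.png',c)
```

```text
7.4 [548.613 107.058 194.285] [-0.084  0.016 -1.936] [ 0.078 -0.024 -0.026] 18.775903815094786 [-1.     0.001  0.   ]
[300 301 302 303 304 305 306 307 308 309 310 311 312 313 314 315 316 317
 318 319 320 321 322 323 324 325 326 327 328 329 330 331 332 333 334 335
 336 337 338 339]
156 [129. 114. 105. 104. 109. 116. 123. 134. 146. 156. 160. 160. 160. 158.
 151. 137. 120. 114. 115. 119. 123. 128. 138. 151. 158. 160. 160. 158.
 156. 149. 131. 116. 111. 119. 134. 143. 146. 146. 144. 143.]
161 [136. 116. 103. 102. 107. 118. 127. 135. 146. 156. 165. 170. 172. 170.
 163. 145. 125. 116. 117. 121. 126. 133. 145. 160. 170. 172. 172. 172.
 169. 157. 137. 118. 113. 122. 136. 146. 149. 147. 147. 145.]
165 [138. 120. 105. 101. 107. 119. 127. 134. 141. 149. 152. 156. 159. 158.
 155. 140. 123. 115. 117. 121. 127. 132. 144. 159. 170. 172. 171. 172.
 168. 155. 132. 117. 114. 124. 137. 146. 148. 148. 146. 145.]
```

View pics/w6d.png

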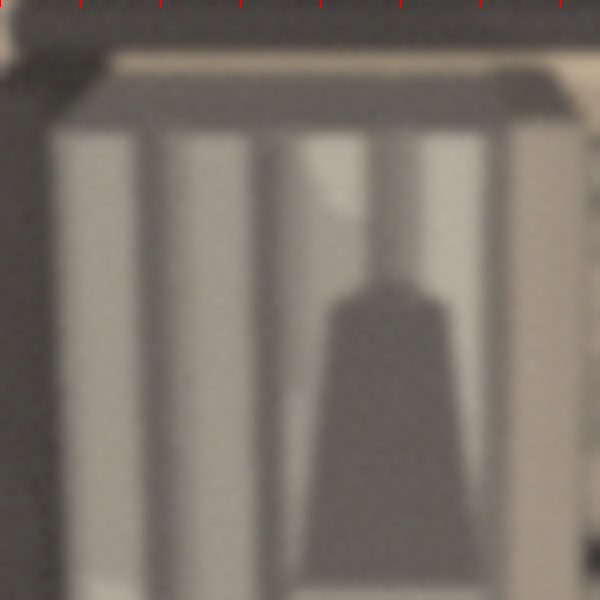

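Call:
move_arm:
  deltas:
    - [-1,1,0,0.5,0,0,0]
    - [-1,3,0,0.5,0,0,0]
    - [-1,4.5,0,0.5,0,0,0]
    - [-1,5.5,0,0.5,0,0,0]
    - [-1,6,0,0.5,0,0,0]

```text
time: 7.95
ee_pos: [548.7, 107.9, 188.8]
orientation: [[-0.0, -0.947, -0.322], [-0.0, -0.322, 0.947], [-1.0, 0.0, 0.0]]
force: [0.2, 0.2, -2.2]
finger_gap: 11.4
```

```bash
cat > st.py <<'E'
from h import *
import sys
np.set_printoptions(precision=2,suppress=True)
p0=np.array([548.613,107.058,194.285]);R0=np.array([[0,-.947,-.322],[0,-.322,.947],[-1,0,0]])
s=state();R=s['orientation']
print('t',s['time'],'edge z',s['ee_pos'][2]-93.9,'tool shift',R0.T@(s['ee_pos']-p0),'F tool',R0.T@(s['force']),'M',R0.T@s['moment'],'tilt',R.T[1:,2],'gap',s['finger_gap'])
if len(sys.argv)>1:
    n=sys.argv[1];l=[]
    snap('wrist',n+'.png');a=cv2.imread('pics/'+n+'.png');l.append(cv2.resize(a[130:230,270:370],None,fx=4,fy=4,interpolation=cv2.INTER_CUBIC))
    if len(sys.argv)>2:
        snap('scene',n+'s.png');a=cv2.imread('pics/'+n+'s.png');l.append(cv2.resize(a[120:245,215:340],(400,400),interpolation=cv2.INTER_CUBIC))
    cv2.imwrite('pics/'+n+'c.png',np.hstack(l))
E
python3 st.py w7 1
```

```text
t 7.95 edge z 94.9339710853294 tool shift [ 5.45 -0.34  0.77] F tool [ 2.16 -0.24  0.09] M [ 0.01 -0.11 -0.08] tilt [0. 0.] gap 11.391823509275035
```

View pics/w7c.png

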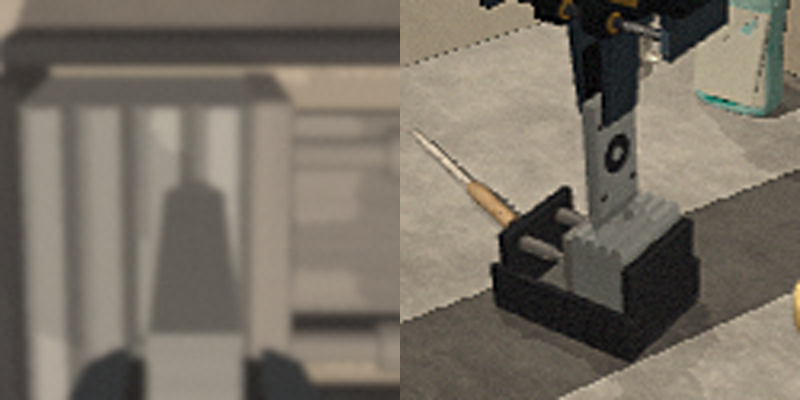

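Call:
move_arm:
  deltas:
    - [-1,0.6,0,0,0,0,0]
    - [-1,1.2,0,0.2,0,0,0]
    - [-1,1.8,0,0.4,0,0,0]
    - [-1,2.4,0,0.6,0,0,0]
    - [-1,3,0,0.9,0,0,0]

```text
time: 8.55
ee_pos: [548.8, 108.6, 186.3]
orientation: [[0.001, -0.947, -0.322], [-0.0, -0.322, 0.947], [-1.0, -0.001, -0.0]]
force: [0.3, -3.5, 3.2]
finger_gap: 11.8
```

```bash
python3 st.py w8 1
```

```text
t 8.55 edge z 92.39006132077049 tool shift [ 7.99 -0.68  1.42] F tool [-3.17  0.85 -3.41] M [0.02 0.75 0.07] tilt [-0. -0.] gap 11.83529749504899
```

View pics/w8c.png

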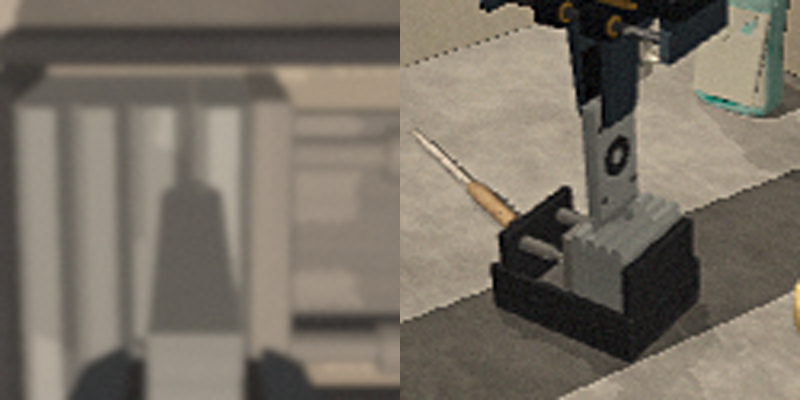

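Call:
move_arm:
  deltas:
    - [-1,0.6,0,0.2,0,0,0]
    - [-1,1.2,0,0.4,0,0,0]
    - [-1,1.8,0,0.6,0,0,0]
    - [-1,2.4,0,0.8,0,0,0]
    - [-1,3,0,1,0,0,0]

```text
time: 9.15
ee_pos: [548.1, 109.7, 182.8]
orientation: [[0.0, -0.947, -0.322], [-0.0, -0.322, 0.947], [-1.0, -0.0, -0.0]]
force: [2.1, -2.8, 3.0]
finger_gap: 11.8
```

```bash
python3 st.py
```

```text
t 9.15 edge z 88.94852192879512 tool shift [11.44 -0.37  2.64] F tool [-3.04 -1.1  -3.28] M [-0.05  0.83 -0.18] tilt [-0. -0.] gap 11.806447621161444
```

Call:
move_arm:
  deltas:
    - [-1,0.8,0,0.25,0,0,0]
    - [-1,1.6,0,0.5,0,0,0]
    - [-1,2.4,0,0.75,0,0,0]
    - [-1,3.2,0,1,0,0,0]
    - [-1,4,0,1.25,0,0,0]

```text
time: 9.65
ee_pos: [547.6, 110.8, 178.8]
orientation: [[-0.0, -0.947, -0.322], [-0.0, -0.322, 0.947], [-1.0, 0.0, 0.0]]
force: [1.3, -3.3, 3.9]
finger_gap: 11.6
```

```bash
python3 st.py w9 1
```

```text
t 9.65 edge z 84.90503644982104 tool shift [15.48 -0.29  3.89] F tool [-3.9  -0.21 -3.53] M [ 0.03  0.81 -0.06] tilt [0. 0.] gap 11.63372390425604
```

View pics/w9c.png

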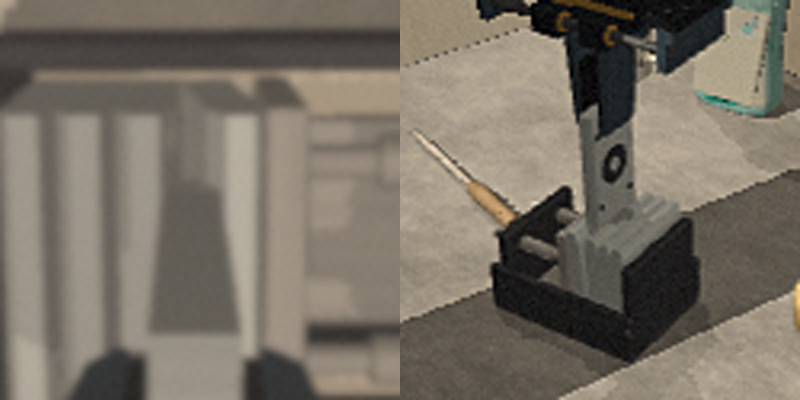

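Call:
move_arm:
  deltas:
    - [-1,1,0,0.32,0,0,0]
    - [-1,2,0,0.64,0,0,0]
    - [-1,3,0,0.96,0,0,0]
    - [-1,4,0,1.28,0,0,0]
    - [-1,5,0,1.6,0,0,0]

```text
time: 10.25
ee_pos: [547.2, 112.4, 173.8]
orientation: [[-0.0, -0.947, -0.322], [-0.0, -0.322, 0.947], [-1.0, 0.0, -0.0]]
force: [1.2, -4.4, 2.8]
finger_gap: 11.9
```

```bash
python3 st.py
```

```text
t 10.25 edge z 79.91751823638538 tool shift [20.47 -0.34  5.51] F tool [-2.75  0.31 -4.52] M [-0.04  0.89 -0.09] tilt [ 0. -0.] gap 11.88020652760352
```

Call:
move_arm:
  deltas:
    - [-1,1,0,0.25,0,0,0]
    - [-1,2,0,0.5,0,0,0]
    - [-1,3,0,0.75,0,0,0]
    - [-1,4,0,0.95,0,0,0]
    - [-1,5,0,1.0,0,0,0]

```text
time: 10.75
ee_pos: [546.8, 113.4, 168.8]
orientation: [[-0.0, -0.947, -0.322], [0.0, -0.322, 0.947], [-1.0, 0.0, 0.0]]
force: [0.9, -2.8, 2.5]
finger_gap: 11.6
```

```bash
python3 st.py w10 1
```

```text
t 10.75 edge z 74.87116742613605 tool shift [25.51 -0.27  6.58] F tool [-2.45  0.02 -2.99] M [-0.07  0.6  -0.11] tilt [0. 0.] gap 11.64705217124388
```

View pics/w10c.png

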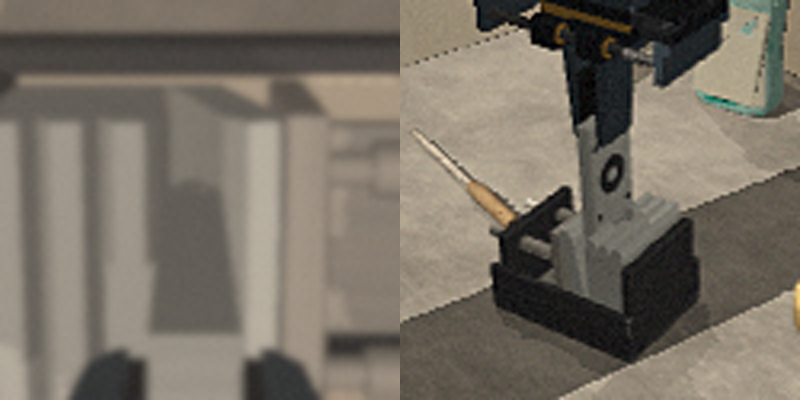

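Call:
move_arm:
  deltas:
    - [-1,3,0,0,0,0,0]
    - [-1,6,0,0,0,0,0]
    - [-1,9,0,0,0,0,0]
    - [-1,12,0,0,0,0,0]
    - [-1,15,0,0,0,0,0]

```text
time: 11.35
ee_pos: [546.9, 113.4, 153.7]
orientation: [[0.0, -0.947, -0.322], [0.0, -0.322, 0.947], [-1.0, -0.0, 0.0]]
force: [0.3, -2.2, 5.0]
finger_gap: 12.1
```

```bash
python3 st.py
```

```text
t 11.35 edge z 59.83459210439162 tool shift [40.55 -0.43  6.51] F tool [-5.    0.46 -2.17] M [-0.05  0.41 -0.08] tilt [-0.  0.] gap 12.066727054915347
```

Call:
move_arm:
  deltas:
    - [-1,3,0,0,0,0,0]
    - [-1,6,0,0,0,0,0]
    - [-1,9,0,0,0,0,0]
    - [-1,12,0,0,0,0,0]
    - [-1,15,0,0,0,0,0]

```text
time: 11.85
ee_pos: [546.5, 113.2, 138.4]
orientation: [[-0.001, -0.947, -0.322], [-0.0, -0.322, 0.947], [-1.0, 0.001, 0.0]]
force: [1.0, -2.3, -0.3]
finger_gap: 11.9
```

```bash
python3 st.py
```

```text
t 11.85 edge z 44.452253520078074 tool shift [55.93  0.    6.49] F tool [ 0.34 -0.18 -2.47] M [-0.09  0.58 -0.08] tilt [0. 0.] gap 11.875998854220315
```

Call:
move_arm:
  deltas:
    - [-1,3,0,0,0,0,0]
    - [-1,6,0,0,0,0,0]
    - [-1,9,0,0,0,0,0]
    - [-1,12,0,0,0,0,0]
    - [-1,15,0,0,0,0,0]

```text
time: 12.35
ee_pos: [546.9, 113.3, 123.7]
orientation: [[-0.0, -0.947, -0.322], [-0.0, -0.322, 0.947], [-1.0, 0.0, -0.0]]
force: [1.2, -3.4, 0.3]
finger_gap: 12.1
```

```bash
python3 st.py w11 1
```

```text
t 12.35 edge z 29.775739913907643 tool shift [70.61 -0.36  6.46] F tool [-0.3  -0.06 -3.66] M [-0.05  0.62 -0.08] tilt [ 0. -0.] gap 12.065068444218968
```

View pics/w11c.png

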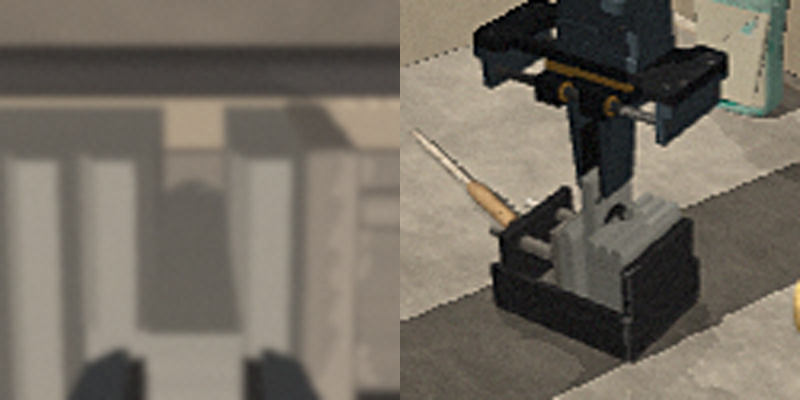

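Call:
move_arm:
  deltas:
    - [-1,1,0,0,0,0,0]
    - [-1,2,0,0,0,0,0]
    - [-1,3,0,0,0,0,0]
    - [-1,4,0,0,0,0,0]
    - [-1,4.5,0,0,0,0,0]

```text
time: 12.95
ee_pos: [546.9, 113.3, 119.4]
orientation: [[0.0, -0.947, -0.322], [0.0, -0.322, 0.947], [-1.0, -0.0, -0.0]]
force: [0.8, -3.4, 0.5]
finger_gap: 12.3
```

Call:
move_arm:
  deltas:
    - [-1,0.3,0,0,0,0,0]
    - [-1,0.6,0,0,0,0,0]
    - [-1,0.8,0,0,0,0,0]
    - [-1,1,0,0,0,0,0]
    - [-1,1,0,0,0,0,0]

```text
time: 13.45
ee_pos: [546.9, 113.3, 118.4]
orientation: [[0.0, -0.947, -0.322], [-0.0, -0.322, 0.947], [-1.0, -0.0, -0.0]]
force: [1.3, -3.0, -0.3]
finger_gap: 11.5
```

Call:
move_arm:
  deltas:
    - [-1,0.3,0,0,0,0,0]
    - [-1,0.6,0,0,0,0,0]
    - [-1,0.8,0,0,0,0,0]
    - [-1,1,0,0,0,0,0]
    - [-1,1,0,0,0,0,0]

```text
time: 13.95
ee_pos: [546.9, 113.3, 117.4]
orientation: [[0.0, -0.947, -0.322], [0.0, -0.322, 0.947], [-1.0, -0.0, -0.0]]
force: [1.5, -3.8, -0.4]
finger_gap: 12.3
```

Call:
move_arm:
  deltas:
    - [-1,0.3,0,0,0,0,0]
    - [-1,0.6,0,0,0,0,0]
    - [-1,0.8,0,0,0,0,0]
    - [-1,1,0,0,0,0,0]
    - [-1,1,0,0,0,0,0]

```text
time: 14.45
ee_pos: [546.9, 113.3, 116.4]
orientation: [[-0.0, -0.947, -0.322], [-0.0, -0.322, 0.947], [-1.0, 0.0, -0.0]]
force: [1.4, -3.2, -0.6]
finger_gap: 11.7
```

Call:
move_arm:
  deltas:
    - [-1,0.3,0,0,0,0,0]
    - [-1,0.6,0,0,0,0,0]
    - [-1,0.8,0,0,0,0,0]
    - [-1,1,0,0,0,0,0]
    - [-1,1,0,0,0,0,0]

```text
time: 14.95
ee_pos: [546.9, 113.3, 115.4]
orientation: [[0.0, -0.947, -0.322], [0.0, -0.322, 0.947], [-1.0, -0.0, 0.0]]
force: [1.3, -3.3, -0.4]
finger_gap: 11.9
```

Call:
move_arm:
  deltas:
    - [-1,0.3,0,0,0,0,0]
    - [-1,0.6,0,0,0,0,0]
    - [-1,0.8,0,0,0,0,0]
    - [-1,1,0,0,0,0,0]
    - [-1,1,0,0,0,0,0]

```text
time: 15.45
ee_pos: [546.9, 113.3, 114.4]
orientation: [[0.0, -0.947, -0.322], [0.0, -0.322, 0.947], [-1.0, -0.0, -0.0]]
force: [1.8, -3.6, -1.3]
finger_gap: 11.9
```

Call:
move_arm:
  deltas:
    - [-1,0.3,0,0,0,0,0]
    - [-1,0.6,0,0,0,0,0]
    - [-1,0.8,0,0,0,0,0]
    - [-1,1,0,0,0,0,0]
    - [-1,1,0,0,0,0,0]

```text
time: 15.95
ee_pos: [546.8, 113.3, 113.4]
orientation: [[-0.0, -0.947, -0.322], [-0.0, -0.322, 0.947], [-1.0, 0.0, -0.0]]
force: [1.8, -3.8, 0.5]
finger_gap: 12.2
```

Call:
move_arm:
  deltas:
    - [-1,0.3,0,0,0,0,0]
    - [-1,0.6,0,0,0,0,0]
    - [-1,0.8,0,0,0,0,0]
    - [-1,1,0,0,0,0,0]
    - [-1,1,0,0,0,0,0]

```text
time: 16.45
ee_pos: [546.8, 113.3, 112.4]
orientation: [[-0.0, -0.947, -0.322], [-0.0, -0.322, 0.947], [-1.0, 0.0, -0.0]]
force: [0.4, -3.8, -0.2]
finger_gap: 11.8
```

Call:
move_arm:
  deltas:
    - [-1,0.3,0,0,0,0,0]
    - [-1,0.6,0,0,0,0,0]
    - [-1,0.8,0,0,0,0,0]
    - [-1,1,0,0,0,0,0]
    - [-1,1,0,0,0,0,0]

```text
time: 16.95
ee_pos: [546.9, 113.3, 111.4]
orientation: [[0.0, -0.947, -0.322], [-0.0, -0.322, 0.947], [-1.0, 0.0, -0.0]]
force: [0.6, -4.3, -0.3]
finger_gap: 11.8
```

Call:
move_arm:
  deltas:
    - [-1,0.3,0,0,0,0,0]
    - [-1,0.6,0,0,0,0,0]
    - [-1,0.8,0,0,0,0,0]
    - [-1,1,0,0,0,0,0]
    - [-1,1,0,0,0,0,0]

```text
time: 17.45
ee_pos: [546.9, 113.3, 110.4]
orientation: [[-0.0, -0.947, -0.322], [0.0, -0.322, 0.947], [-1.0, 0.0, 0.0]]
force: [1.8, -4.2, -0.5]
finger_gap: 11.9
```

Call:
move_arm:
  deltas:
    - [-1,0.3,0,0,0,0,0]
    - [-1,0.6,0,0,0,0,0]
    - [-1,0.8,0,0,0,0,0]
    - [-1,1,0,0,0,0,0]
    - [-1,1,0,0,0,0,0]

```text
time: 17.95
ee_pos: [546.8, 113.3, 109.4]
orientation: [[-0.0, -0.947, -0.322], [-0.0, -0.322, 0.947], [-1.0, 0.0, -0.0]]
force: [1.4, -3.4, -0.3]
finger_gap: 11.6
```

Call:
move_arm:
  deltas:
    - [-1,0.3,0,0,0,0,0]
    - [-1,0.6,0,0,0,0,0]
    - [-1,0.8,0,0,0,0,0]
    - [-1,1,0,0,0,0,0]
    - [-1,1,0,0,0,0,0]

```text
time: 18.45
ee_pos: [546.8, 113.3, 108.4]
orientation: [[-0.0, -0.947, -0.322], [-0.0, -0.322, 0.947], [-1.0, 0.0, 0.0]]
force: [1.4, -3.1, 0.4]
finger_gap: 11.8
```

Call:
move_arm:
  deltas:
    - [-1,0.3,0,0,0,0,0]
    - [-1,0.6,0,0,0,0,0]
    - [-1,0.8,0,0,0,0,0]
    - [-1,1,0,0,0,0,0]
    - [-1,1,0,0,0,0,0]

```text
time: 18.95
ee_pos: [546.8, 113.3, 107.4]
orientation: [[-0.0, -0.947, -0.322], [-0.0, -0.322, 0.947], [-1.0, 0.0, 0.0]]
force: [1.3, -4.5, -0.6]
finger_gap: 12.1
```

```bash
python3 st.py w12 1
```

```text
t 18.95 edge z 13.473113167540745 tool shift [86.91 -0.32  6.51] F tool [ 0.56  0.18 -4.66] M [-0.02  0.8  -0.07] tilt [0. 0.] gap 12.06725439786996
```

View pics/w12c.png

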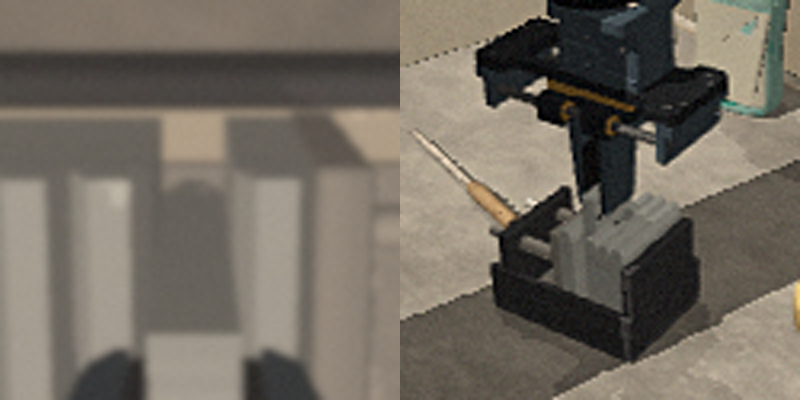

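Call:
move_arm:
  deltas:
    - [-1,0.3,0,0,0,0,0]
    - [-1,0.6,0,0,0,0,0]
    - [-1,0.8,0,0,0,0,0]
    - [-1,1,0,0,0,0,0]
    - [-1,1,0,0,0,0,0]

```text
time: 19.55
ee_pos: [546.8, 113.3, 106.4]
orientation: [[-0.0, -0.947, -0.322], [0.0, -0.322, 0.947], [-1.0, 0.0, 0.0]]
force: [1.8, -4.3, 0.7]
finger_gap: 12.0
```

Call:
move_arm:
  deltas:
    - [-1,0.3,0,0,0,0,0]
    - [-1,0.6,0,0,0,0,0]
    - [-1,0.8,0,0,0,0,0]
    - [-1,1,0,0,0,0,0]
    - [-1,1,0,0,0,0,0]

```text
time: 20.05
ee_pos: [547.2, 113.4, 106.3]
orientation: [[0.0, -0.947, -0.322], [0.0, -0.322, 0.947], [-1.0, -0.0, -0.0]]
force: [-4.0, -4.2, 16.1]
finger_gap: 11.9
```

Call:
move_arm:
  deltas:
    - [-1,0,0,0,0,0,0]
    - [-1,0,0,0,0,0,0]
    - [-1,0,0,0,0,0,0]
    - [-1,0,0,0,0,0,0]
    - [-1,0,0,0,0,0,0]

```text
time: 20.55
ee_pos: [547.2, 113.4, 106.3]
orientation: [[0.0, -0.947, -0.322], [0.0, -0.322, 0.947], [-1.0, -0.0, -0.0]]
force: [-3.0, -4.1, 15.3]
finger_gap: 11.6
```

```bash
python3 st.py
```

```text
t 20.55 edge z 12.438121595850149 tool shift [87.95 -0.68  6.45] F tool [-15.33   4.14  -2.97] M [-0.07  0.62  1.07] tilt [-0. -0.] gap 11.62186726652116
```

Call:
move_arm:
  deltas:
    - [-0.4,0,0,0,0,0,0]
    - [-0.4,0,0,0,0,0,0]
    - [-0.4,0,0,0,0,0,0]
    - [-0.4,0,0,0,0,0,0]
    - [-0.4,0,0,0,0,0,0]

```text
time: 21.05
ee_pos: [546.8, 113.4, 105.3]
orientation: [[-0.0, -0.947, -0.322], [0.0, -0.322, 0.947], [-1.0, 0.0, 0.0]]
force: [0.5, -1.2, 0.5]
finger_gap: 27.6
```

```bash
python3 st.py w13 1
```

```text
t 21.05 edge z 11.414062774194662 tool shift [88.97 -0.3   6.57] F tool [-0.52 -0.07 -1.29] M [ 0.06 -0.14 -0.03] tilt [0. 0.] gap 27.615866574635444
```

View pics/w13c.png

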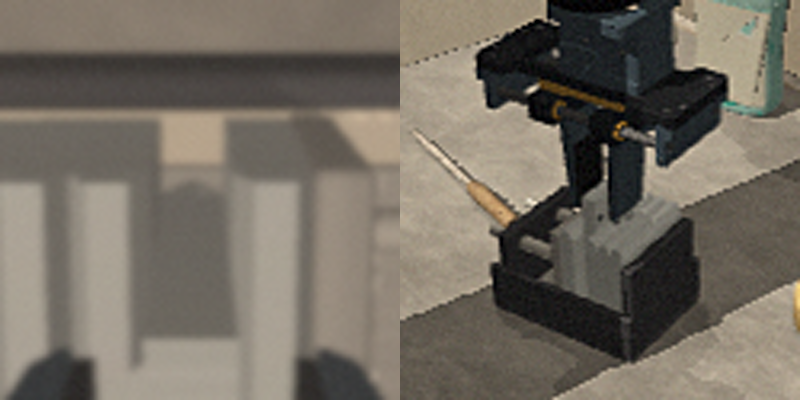

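Call:
move_arm:
  deltas:
    - [-0.4,-10,0,0,0,0,0]
    - [-0.4,-30,0,0,0,0,0]
    - [-0.4,-60,0,0,0,0,0]
    - [-0.4,-90,-25,0,0,0,0]
    - [-0.4,-115,-50,0,0,0,0]

```text
time: 21.65
ee_pos: [594.9, 129.6, 223.2]
orientation: [[0.001, -0.947, -0.322], [0.0, -0.322, 0.947], [-1.0, -0.001, -0.0]]
force: [0.3, -0.1, 0.3]
finger_gap: 27.4
```

Call:
move_arm:
  deltas:
    - [-0.4,0,0,0,0,0,0]
    - [-0.4,0,0,0,0,0,0]
    - [-0.4,0,0,0,0,0,0]
    - [-0.4,0,0,0,0,0,0]
    - [-0.4,0,0,0,0,0,0]

```text
time: 22.15
ee_pos: [593.5, 129.2, 219.8]
orientation: [[-0.001, -0.947, -0.322], [-0.0, -0.322, 0.947], [-1.0, 0.001, 0.0]]
force: [-0.3, 1.2, -0.3]
finger_gap: 27.6
```

Run:
```python
from h import *
s=state();print(s['time'],s['ee_pos'],s['force'])
snap('wrist','w14.png');i=P('wrist');np.savez('w14.npz',K=i[0],T=i[1]);snap('scene','s14.png');snap('side','d14.png')
a=cv2.imread('pics/w14.png');c=cv2.resize(a[70:220,240:390],(600,600),interpolation=cv2.INTER_CUBIC)
for k in range(0,600,100): cv2.line(c,(k,0),(k,6),(0,0,255),1);cv2.line(c,(0,k),(6,k),(0,0,255),1)
cv2.imwrite('pics/w14c.png',c)
b=cv2.imread('pics/s14.png');d=cv2.imread('pics/d14.png')
cv2.imwrite('pics/sd14.png',np.hstack([cv2.resize(b[140:240,210:330],(400,333),interpolation=cv2.INTER_CUBIC),cv2.resize(d[190:290,270:390],(400,333),interpolation=cv2.INTER_CUBIC)]))
```

```text
22.15 [593.47591145 129.20989047 219.76485159] [-0.25210616  1.23793588 -0.26824729]
```

View pics/w14c.png

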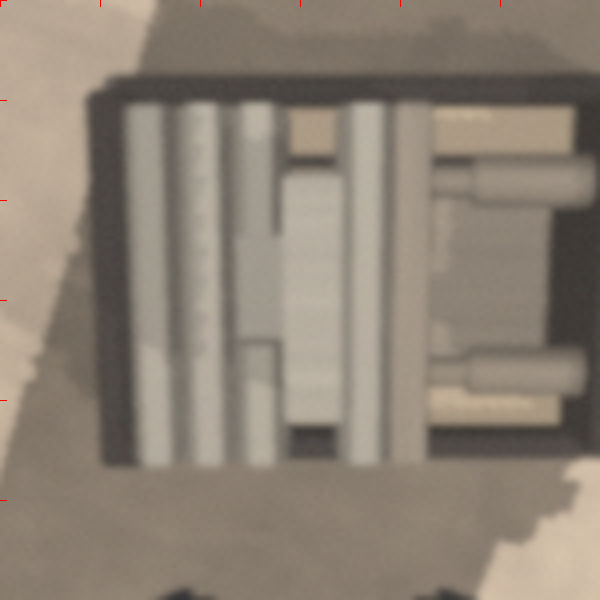

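View pics/sd14.png

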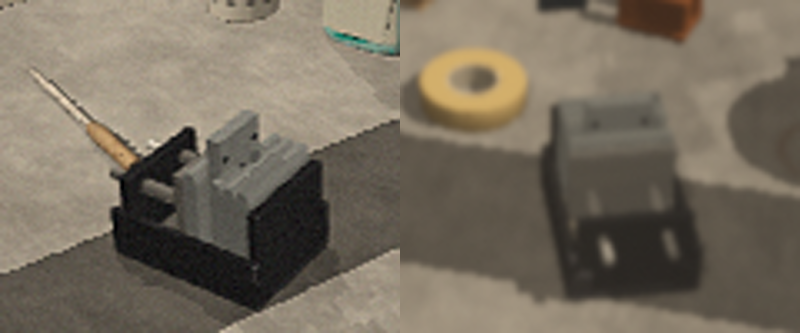

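Run:
```python
from h import *
np.set_printoptions(precision=2,suppress=True)
s=state();R=s['orientation'];p=s['ee_pos'];f=np.load('w14.npz');i=(f['K'],f['T'])
t=lambda u,r,z:R.T@(onz('',(70+(r+.5)/4-.5,240+(u+.5)/4-.5),z,i)-p)
for n,u0,r0,u1,r1,z in [('notched',256,103,261,465,98),('c',366,103,366,465,98),('p1',147,103,157,465,98),('p2',202,103,209,465,98)]:
    a,b=t(u0,r0,z),t(u1,r1,z);print(n,(a+b)/2,a-b)
for z in (120,122,124):
    q=[t(283,172,z),t(341,172,z),t(340,425,z),t(285,425,z)];print(z,np.mean(q,0),q[0]-q[1],q[1]-q[2],q[0]-q[3])
```

```text
notched [122.17  49.41 -11.88] [ 0.04 80.23 -0.3 ]
c [122.17  49.42  12.27] [ 0.04 80.24 -0.88]
p1 [122.16  49.39 -35.8 ] [ 0.04 80.23  0.26]
p2 [122.17  49.4  -23.79] [ 0.04 80.23  0.09]
120 [100.17  48.84   0.19] [ -0.    -0.01 -11.79] [ 0.03 52.13 -0.1 ] [ 0.03 52.13 -0.15]
122 [98.17 49.01  0.19] [ -0.    -0.01 -11.7 ] [ 0.03 51.74 -0.1 ] [ 0.03 51.74 -0.14]
124 [96.17 49.19  0.19] [ -0.    -0.01 -11.62] [ 0.03 51.36 -0.1 ] [ 0.03 51.36 -0.14]
```

```bash
python3 -c "
from cell import order,state
print(order.close_job(),state()['time'])"
```

```text
the job is handed in; nothing more can be done
the job is handed in; nothing more can be done
```

The tall plate is in the rack, directly beside the notched plate (third from the end wall) on the follower's side. I handed the job in at about 22 s of the 72 s allowed. The close call gave no verdict.

- **Insertion:** I eased the edge in while shifting along with the taper. The largest tool force I read while wedging and sliding was about 5 N.
- **Bottoming:** The plate met the depth bar with its edge about 12.4 mm above the rack's underside. I held it there for about 0.5 s, with the readings at 15–16 N, then let go and backed off.
- **Final check from the wrist camera:**
  - The tall plate is 12.1 mm from the notched plate and 0.4 mm off the row's line, both within limits.
  - It is square to the row, and the plates of the row are evenly spaced and look upright.
- **Bystanders:** The arm's path kept clear of the dish, tape roll and file. The tape and file look unmoved in the last pictures; I did not re-measure them, and did not look at the dish again.

**What disagreed or went unmeasured:**
- An early two-view estimate of the plate's top gave 128 mm, because the arm was still moving. I used 118 mm, which the stand's geometry gives and the picture scale supports.
- A moment of about 1 N·m while pressing suggests one corner of the edge met the bar first.
- I did not measure the tall plate's tilt after letting go; it looks level in the pictures.

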